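# Pack a parts order against a spring plate

### The arm

A 6-joint arm with a two-finger parallel gripper is mounted at the origin on a cart in front of the work surface, level with it; the furniture and walls round the work are solid. World frame = base frame: x ahead of the robot, y to its left, z up, the work surface at z = 0. Lengths are in mm, angles in rad, forces in N, time in s.
With the tool pointing down it reaches from about 400 to 925 mm from the base axis. Payload 12.5 kg.
Tool frame: the origin (TCP) lies midway between the tips of the shut fingers; the grasp point (between the pads) lies 19 mm behind it; z points along the fingers, y is the line along which they close (so a half turn about z gives the same grasp; the last joint's range is limited). The gripper opens to 95 mm and grips with 3 to 60 N. Pads are 20 mm wide; open, the fingers measure 119 mm over their backs; the gripper's body (75 mm by 180 mm) begins 59 mm behind the grasp point.
Start: joints at [1.238, 0.491, 1.559, -0, 1.092, -0.106], TCP at [140.519, 609.017, 214.661] pointing down, gripper open.
Joint ranges: [-3.1, 3.1], [-0.84, 2.19], [0.05, 2.79], [-1.13, 4.28], [0.06, 2.93], [-2.69, 2.69]. Speed limits (rad/s): [2.22, 2.22, 2.79, 3.14, 3.14, 3.14].

### API

Orientations are given as [roll, pitch, yaw] about the fixed x, y, z axes, in that order (R = Rz(yaw) Ry(pitch) Rx(roll)).
In Python, from cell import state, read_camera, camera_info, env gives the robot as it stands.
- The arm moves only by the tool move_arm, never from a script. Its argument "commands" is a list of rows, each a list of 3 entries, a list of its own where there are three numbers: the shift along the world's x, y, z in cm, then the turn, a rotation vector about the world's x, y, z in degrees, then the opening, from 0 (shut) to 1 (fully open). A call has 1 to 10 rows; each row shifts and turns the commanded pose from where the row before left it; what a row does not reach is not made up. A row lasts 1/10 s, in which the tool goes at most 50 mm and 8.59 degrees, less where a joint would pass 70% of its speed; a pose out of reach is approached as far as the arm can. A call with a gripper value outside its range is refused whole. The fingers move at their own pace and stop on an object; the grip force is fixed at half the most. Time passes only in rows, so rows that do not move let the fingers close. It gives the time, the measured TCP pose, the force, the opening and the grip force at its end, in the units of the state.
- state(): the state, without advancing time (a new reading comes with each control period).
- read_camera(name): name is "scene" or "side" or "wrist"; returns the picture (400x640x3 uint8, blue, green, red); there is no depth.
- camera_info(name): a dict with "K" (3x3 intrinsics, pixels), "cam_to_world" (4x4, takes a point from camera to world coordinates). Camera axes: x right, y down, z forward; pixel columns grow to the right and rows downward; lengths in mm; the calibration is good to about 2 mm. The wrist camera is an equidistant fisheye: a pixel r from the principal point sees the ray r / f radians off the axis. A picture is of the moment at which its call begins: read the wrist's pose just before it. camera_info takes no time and is no camera call; for the wrist camera it gives the pose at the moment of the call.
- env.job_done(): hands the job in; it is judged then, once.
The state is a dict: "t": time; "joints": joint angles; "qvel": joint speeds; "tau": joint torques, N m; "eef_pos": TCP position; "tcp_rot": TCP orientation; "ft_force": force on the tool from outside, world axes, zero at the start; "moment": the same for the moment, N m; "opening": opening from 0.0 (shut) to 1.0 (fully open); "grip_force": force on a finger pad.
Only numpy, scipy, OpenCV 4.12 (cv2) and the standard library are available. Lean on these libraries where they do the work, as an engineer would, in place of code of your own. Each camera call takes 0.05 s, during which the arm holds its last target. There are 200 camera calls.

### The job

Pack the filter and the two cartons that stand in front of the grey tray into the tray for dispatch: upright as they stand now, in one tight row between the fixed end wall and the spring plate, each pressed fully down onto the tray floor. The row is longer than the free space, so the last item has to push the spring plate back. Leave the other things on the bench where they are.

Things in the scene. Friction and masses are not known exactly. Their poses are not given: they have to be found in the camera images.
- tray: Open grey steel tray, fixed. Origin on the bench under the middle of the packed row, which runs along its y; z up. Floor 6 mm thick; inside 72 mm wide (x); side walls 4 mm thick, rims 28 mm above the bench, end walls 51 mm. Fixed end wall: inner face at y = +115.5 mm. Spring plate at the -y end; behind it the other end wall (y = -147.5 mm) and spring barrels to y = -208 mm, 40 mm high.
- tray_floor (a point): Point on top of the tray floor, 6 mm above the tray's origin, axes as the tray's.
- plate (a joint): Travel of the aluminium spring plate in m: 0 fully forward (rest), grows as it is pushed along the tray's -y, hard stop 0.045. Springs push it forward with 6 N at 0 plus 0.25 N per mm. At 0 the free length from the fixed end wall is 209 mm; the three items in a row measure 231 mm, so packed tight it reads 0.022.
- plate_face (a point): Middle of the top edge of the spring plate's inner face; moves with the plate (tray y = -93.5 mm when fully forward). The plate is 66 mm wide, 7 mm thick, its top 44 mm above the tray floor (50 mm above the bench) with edges rounded 3 mm: lower than any item.
- filter: Cylindrical spin-on filter standing upright, 66 mm diameter, 89 mm tall, 0.38 kg. Origin at the centre of its underside, z up.
- long_carton: The longer parts carton, 56 mm (x) by 90 mm (y) by 55 mm tall, rigid, 0.11 kg. Origin at the centre of its underside, z up. Grip across the 56 mm.
- short_carton: The shorter parts carton, 51 mm (x) by 75 mm (y) by 50 mm tall, rigid, 0.07 kg: so light that the spring's friction can hold it up, it must be pressed down. Origin at the centre of its underside, z up. Grip across the 51 mm.
- bearing: Bystander: ball bearing lying flat, 52 mm diameter, 15 mm tall, among the items. Origin at the centre of its underside.
- elbow: Bystander: brass pipe elbow, 67 x 61 x 29 mm, lying among the items. Origin under its middle.
- tape_measure: Bystander: tape measure, 34 x 121 x 66 mm, right of the tray. Origin under its middle.
Mind the look-alikes: they are no part of the job. What is shaped like the long_carton but black or turquoise is not meant.

How it is judged (in metres and radians):
At the end, for the whole second after the job is handed in: Filter and both cartons stand released and at rest in one row in the tray: undersides within 4 mm of its floor, level within 0.08 rad, centres within 15 mm of its middle line, cartons lengthwise within 0.12 rad, spring plate held back 17 to 28 mm (22 when tight). Any order (value of joint plate between 0.017 and 0.028 m and z of filter in the frame of tray_floor between -0.003 and 0.004 m and x of filter in the frame of tray_floor between -0.015 and 0.015 m and y of filter in the frame of tray_floor between -0.1 and 0.1 m and angle between each of filter, long_carton, short_carton's own z axis and vertical below 0.08 rad and linear speed of each of filter, long_carton, short_carton below 0.01 m/s and z of long_carton in the frame of tray_floor between -0.003 and 0.004 m and x of long_carton in the frame of tray_floor between -0.015 and 0.015 m and y of long_carton in the frame of tray_floor between -0.1 and 0.1 m and angle between the y axis of each of long_carton, short_carton and the y axis of tray, either way round below 0.12 rad and z of short_carton in the frame of tray_floor between -0.003 and 0.004 m and x of short_carton in the frame of tray_floor between -0.015 and 0.015 m and y of short_carton in the frame of tray_floor between -0.1 and 0.1 m); the robot touches nothing.
It fails at once if a bystander is moved more than 30 mm (distance of any of bearing, elbow, tape_measure from where it was at the start of the episode above 0.03 m).
It also fails if it takes over 72 s, if anything falls off the work surface, if the arm or the gripper's body presses on something with over 40 N, if the wrist force passes 120 N, or if a joint passes its speed limit or range.

## Working session

There is one attempt and no reset: what is moved stays moved. The work goes in short steps, Python scripts to look and compute and a tool call to move; the robot and the scene stay as the last step left them, time stands still between calls to the robot, and variables do not carry over. Pictures are saved under pics/ and viewed, at most 10 in all, crops included, and the job is handed in when it is done.

Besides the shell and the picture viewer there is one more tool, called after ">>>" in YAML: its name, and indented under it one key for each argument. move_arm: Moves the arm, as the interface text tells. Its arguments: {"type":"object","properties":{"commands":{"type":"array"}},"required":["commands"]}

```bash
mkdir -p pics; ls
python3 - <<'E'
from cell import *
import cv2,numpy as np
for n in("scene","side","wrist"):
    cv2.imwrite(f"pics/{n}0.png",read_camera(n)); i=camera_info(n); print(n,np.round(i["K"],1).tolist(),np.round(i["cam_to_world"],3).tolist())
print(state())
E
```

```text
pics
scene [[414.3, 0.0, 318.7], [0.0, 414.3, 201.0], [0.0, 0.0, 1.0]] [[0.714, -0.537, 0.45, 103.699], [-0.7, -0.54, 0.467, -602.337], [-0.008, -0.648, -0.761, 973.624], [0.0, 0.0, 0.0, 1.0]]
side [[395.4, 0.0, 319.7], [0.0, 395.4, 199.3], [0.0, 0.0, 1.0]] [[0.893, -0.275, 0.357, 200.197], [-0.45, -0.514, 0.73, -885.573], [-0.018, -0.812, -0.583, 739.282], [0.0, 0.0, 0.0, 1.0]]
wrist [[309.7, 0.0, 317.6], [0.0, 309.7, 198.4], [0.0, 0.0, 1.0]] [[0.225, 0.932, 0.283, 60.948], [0.974, -0.215, -0.066, 627.525], [-0.001, 0.291, -0.957, 384.685], [0.0, 0.0, 0.0, 1.0]]
{'t': 0.15, 'joints': array([ 1.23843351e+00,  4.91404477e-01,  1.55930629e+00, -1.75285750e-05,
        1.09167461e+00, -1.05615188e-01]), 'qvel': array([ 3.91498268e-05, -1.88301639e-03, -1.94471948e-03, -7.78162563e-04,
        1.42355657e-03,  8.02550540e-04]), 'tau': array([ 1.48073468e-03, -6.12893486e+01, -2.58277649e+01,  6.92623272e-02,
        4.72987932e-02, -8.52252447e-05]), 'eef_pos': array([140.44175373, 608.84292499, 214.20739801]), 'tcp_rot': array([-3.14080270e+00, -6.81067142e-05,  2.91485308e+00]), 'ft_force': array([0.05994774, 0.049144  , 0.26604991]), 'moment': array([ 0.00994377, -0.02567705,  0.02954418]), 'grip_force': 0.0, 'opening': 1.0012143549392745}
```

View pics/scene0.png

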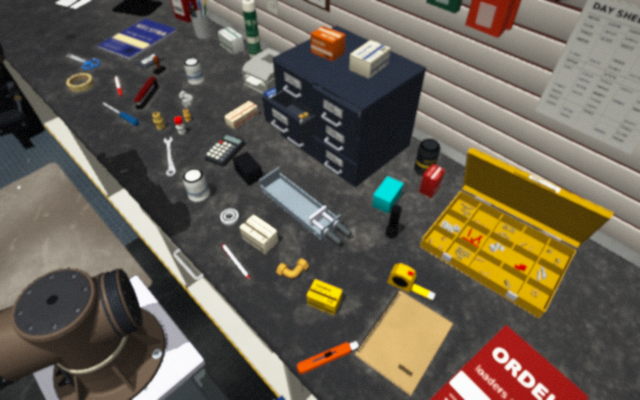

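View pics/side0.png

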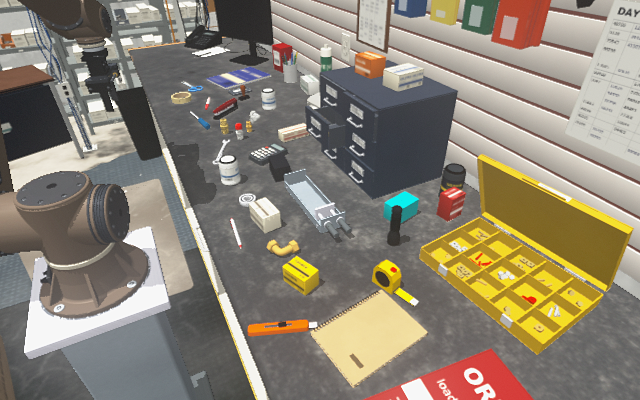

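View pics/wrist0.png

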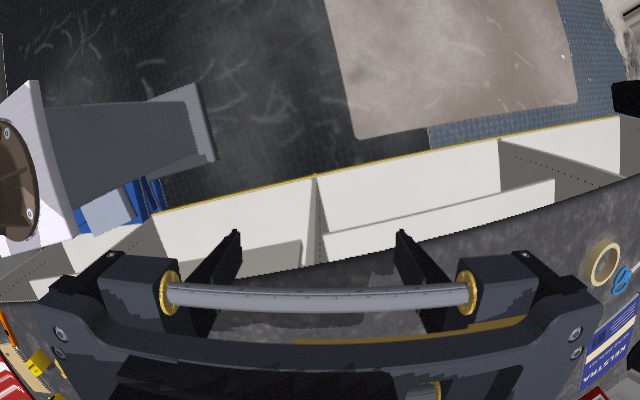

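Both views show the filter (side 230,170), cream carton (264,215), yellow carton (300,275), tray (288,175)-(345,230), bearing (247,200), elbow (283,247); black and turquoise cartons are the decoys. The wrist camera faces the cart. First, rough positions.

```bash
cat > h.py <<'E'
from cell import *
import cv2,numpy as np
def cast(n,px,z,info=None):
    i=info or camera_info(n); K=np.array(i["K"]); T=np.array(i["cam_to_world"])
    p=np.atleast_2d(np.array(px,float)); d=(p-K[:2,2])/K[0,0]
    if n=="wrist":
        r=np.linalg.norm(d,axis=1,keepdims=True)+1e-9; d=np.c_[d/r*np.sin(r),np.cos(r)]
    else: d=np.c_[d,np.ones(len(d))]
    d=d@T[:3,:3].T; o=T[:3,3]
    return o+d*((z-o[2])/d[:,2:])
E
python3 - <<'E'
from h import *
np.set_printoptions(precision=0,suppress=True)
S=dict(filtop=((230,158),89),cream=((264,208),52),yellow=((300,268),52),trayfar=((291,176),51),trayplate=((325,212),50),bear=((247,200),15),elbow=((283,247),15),tape=((387,275),50))
C=dict(filtop=((194,174),89),cream=((259,227),52),yellow=((325,290),52),trayfar=((268,175),51),trayplate=((315,222),50),bear=((229,215),15),elbow=((292,268),15),tape=((403,275),50))
for k in S: print(k,cast("side",*S[k])[0],cast("scene",*C[k])[0])
a=cv2.imread("pics/side0.png")[140:300,190:370]; b=cv2.imread("pics/scene0.png")[150:320,170:350]
f=lambda m:cv2.resize(m,(400,380),interpolation=cv2.INTER_CUBIC)
cv2.imwrite("pics/crop.png",np.hstack([f(a),f(b)]))
E
```

```text
filtop [441. 280.  89.] [437. 277.  89.]
cream [459.  13.  52.] [464.  12.  52.]
yellow [ 451. -256.   52.] [ 457. -254.   52.]
trayfar [598. 137.  51.] [612. 149.  51.]
trayplate [607. -85.  50.] [588. -84.  50.]
bear [440. 126.  15.] [444. 134.  15.]
elbow [ 457. -129.   15.] [ 455. -132.   15.]
tape [ 624. -370.   50.] [ 628. -363.   50.]
```

View pics/crop.png

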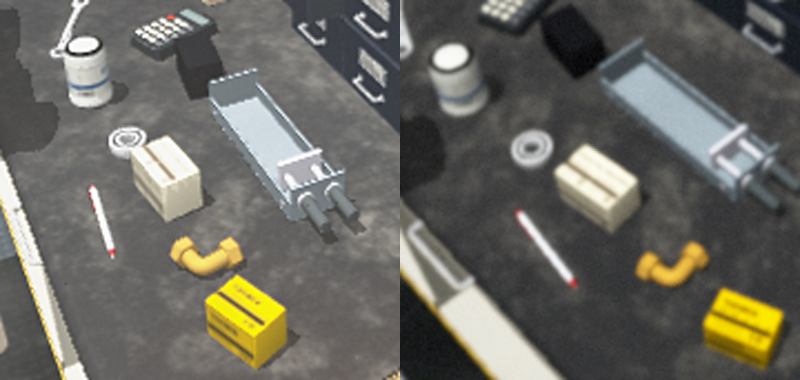

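The crop shows the row from left to right: filter, bearing, cream carton, elbow, yellow carton. It lies at x≈450, and the tray is parallel behind it at x≈600. Next I move the wrist camera above the row for accurate measurement.

>>> move_arm:
  commands:
    - [[2.4,-3.8,0.8],[0,0,-6.4],1]
    - [[2.4,-3.8,0.8],[0,0,-6.4],1]
    - [[2.4,-3.8,0.8],[0,0,-6.4],1]
    - [[2.4,-3.8,0.8],[0,0,-6.4],1]
    - [[2.4,-3.8,0.8],[0,0,-6.4],1]
    - [[2.4,-3.8,0.8],[0,0,-6.4],1]
    - [[2.4,-3.8,0.8],[0,0,-6.4],1]
    - [[2.4,-3.8,0.8],[0,0,-6.4],1]
    - [[2.4,-3.8,0.8],[0,0,-6.4],1]
    - [[2.4,-3.8,0.8],[0,0,-6.4],1]

```text
t: 1.15
eef_pos: [381.0, 227.3, 295.0]
tcp_rot: [3.141, -0.0, 1.793]
ft_force: [-0.1, 0.4, 0.3]
opening: 1.002
grip_force: 0.0
```

>>> move_arm:
  commands:
    - [[2.4,-3.8,0.8],[0,0,-6.4],1]
    - [[2.4,-3.8,0.8],[0,0,-6.4],1]
    - [[0,0,0],[0,0,0],1]
    - [[0,0,0],[0,0,0],1]

```text
t: 1.55
eef_pos: [428.7, 152.3, 310.5]
tcp_rot: [-3.141, -0.0, 1.573]
ft_force: [-1.0, 0.3, -1.3]
opening: 0.998
grip_force: 0.0
```

Run:
```python
from h import *
import json
s=state();i=camera_info("wrist");m=read_camera("wrist")
json.dump({k:np.array(i[k]).tolist() for k in i if k in("K","cam_to_world")},open("w1.json","w"))
cv2.imwrite("pics/w1.png",m); print(s["t"],s["eef_pos"],s["tcp_rot"],s["joints"],np.round(i["cam_to_world"],2))
```

```text
1.55 [428.68695545 152.28179298 310.46334005] [-3.14121362e+00 -7.87621266e-05  1.57262825e+00] [1.95865660e-01 1.46738532e-01 1.81060656e+00 1.62323924e-04
 1.18460430e+00 1.93972551e-01] [[ 1.0000e+00  0.0000e+00 -0.0000e+00  4.2967e+02]
 [ 0.0000e+00 -9.6000e-01 -2.9000e-01  2.3498e+02]
 [-0.0000e+00  2.9000e-01 -9.6000e-01  4.8095e+02]
 [ 0.0000e+00  0.0000e+00  0.0000e+00  1.0000e+00]]
```

View pics/w1.png

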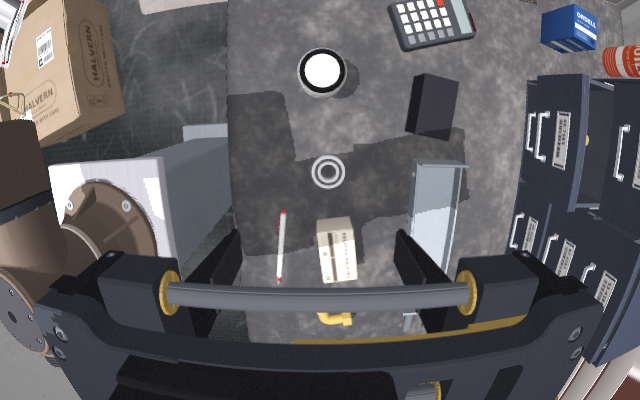

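Wrist view: filter ring at (322,71), bearing (328,172), cream carton (337,248), tray end wall from (413,162) to (466,162). Next I measure these with masks.

Run:
```python
from h import *
import json
np.set_printoptions(precision=1,suppress=True)
I=json.load(open("w1.json")); m=cv2.imread("pics/w1.png"); S=cv2.imread("pics/side0.png"); C=cv2.imread("pics/scene0.png")
def big(mask,x0,y0,x1,y1):
    k=np.zeros_like(mask);k[y0:y1,x0:x1]=mask[y0:y1,x0:x1]
    c=max(cv2.findContours(k,cv2.RETR_EXTERNAL,cv2.CHAIN_APPROX_NONE)[0],key=cv2.contourArea);return c[:,0,:].astype(float)
g=cv2.cvtColor(m,cv2.COLOR_BGR2GRAY)
# filter white disc
c=big((g>200).astype(np.uint8)*255,290,40,355,100);w=cast("wrist",c,89,I);print("filter disc",cv2.minEnclosingCircle(w[:,:2].astype(np.float32)))
c=big((g<45).astype(np.uint8)*255,290,40,355,100);w=cast("wrist",c,89,I);print("filter ring",cv2.minEnclosingCircle(w[:,:2].astype(np.float32)))
h=cv2.cvtColor(m,cv2.COLOR_BGR2HSV)
c=big(((g>120)&(h[...,0]<40)&(h[...,1]>15)).astype(np.uint8)*255,305,205,370,290)
for z in(50,55):
  w=cast("wrist",c,z,I)[:,:2].astype(np.float32);print("cream hull",z,cv2.minAreaRect(w))
hs=cv2.cvtColor(S,cv2.COLOR_BGR2HSV);hc=cv2.cvtColor(C,cv2.COLOR_BGR2HSV)
for n,H,b in(("side",hs,(275,250,325,300)),("scene",hc,(300,270,350,320))):
    k=((H[...,0]>18)&(H[...,0]<36)&(H[...,1]>120)&(H[...,2]>130)).astype(np.uint8)*255
    c=big(k,*b);w=cast(n,c,0)[:,:2];print(n,"yellow base min",w.min(0),w.max(0));
    p=cv2.approxPolyDP(c.astype(np.float32),3,True)[:,0];print(p.tolist());print(cast(n,p,50)[:,:2].tolist())
for p,z in(((413,162),51),((466,162),51)):print("tray end",cast("wrist",p,z,I))
cv2.imwrite("pics/z.png",np.hstack([cv2.resize(m[140:290,300:400],(400,600),interpolation=2),cv2.resize(m[140:290,390:490],(400,600),interpolation=2)]))
```

```text
filter disc ((434.3133544921875, 281.9338684082031), 21.77914047241211)
filter ring ((434.2301025390625, 281.2525939941406), 28.0115966796875)
cream hull 50 ((459.9779968261719, 17.595199584960938), (57.053672790527344, 113.5062255859375), 8.64639949798584)
cream hull 55 ((459.6262512207031, 20.117313385009766), (56.3917236328125, 112.18933868408203), 8.646429061889648)
side yellow base min [ 417.8 -293.3] [ 508.5 -161.2]
[[295.0, 256.0], [282.0, 266.0], [283.0, 275.0], [304.0, 290.0], [283.0, 278.0], [306.0, 294.0], [318.0, 283.0], [318.0, 270.0]]
[[458.3016842398457, -210.1503011897055], [416.28697403331165, -227.1877501203278], [407.09960750783233, -255.75703442338204], [431.6942403379591, -320.71181466409496], [403.44504254788126, -264.5988859821524], [430.7527931022356, -333.3857528415316], [469.2224015321549, -316.66874071252494], [487.6603452275091, -279.80485920036324]]
scene yellow base min [ 425.9 -288.3] [ 509. -191.]
[[314.0, 279.0], [306.0, 294.0], [308.0, 300.0], [333.0, 310.0], [342.0, 290.0]]
[[459.9078937071614, -212.17104122864373], [416.906053511582, -228.35035342177844], [409.3207226636981, -243.49155004591648], [433.8818276802434, -304.4743741412946], [487.7425203040976, -283.05609488843646]]
tray end [[567.8 159.5  51. ]]
tray end [[655.1 162.4  51. ]]
```

View pics/z.png

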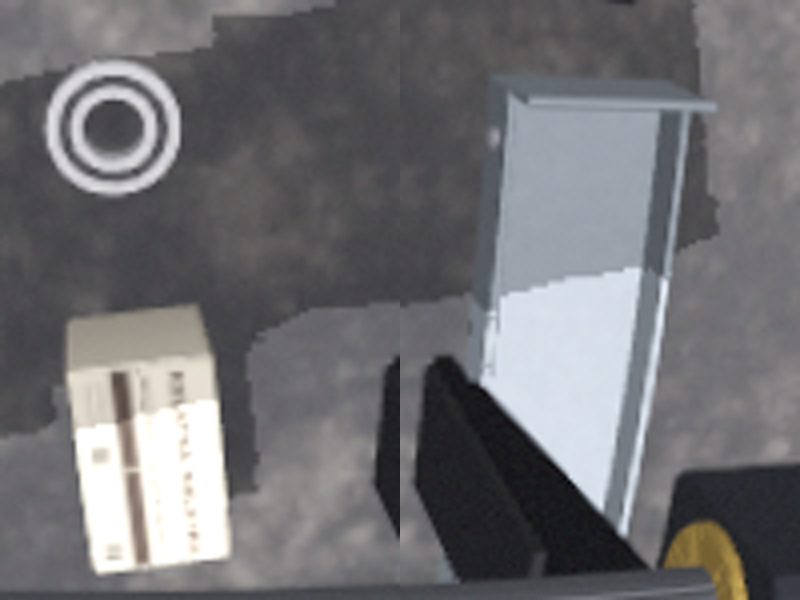

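The cream carton's top corners are at (317,233), (353,229), (357.5,279) and (324.5,283). The tray end wall's top outer corners are at about (419,164) and (469.5,165).

Run:
```python
from h import *
import json
np.set_printoptions(precision=1,suppress=True)
I=json.load(open("w1.json"))
w=cast("wrist",[(317,233),(353.2,229.3),(357.5,278.8),(324.5,283.3)],55,I)[:,:2]
print("cream",w.tolist(),w.mean(0),[np.linalg.norm(w[i]-w[i-1]) for i in range(4)]); d=(w[0]+w[1]-w[2]-w[3]);print(np.degrees(np.arctan2(-d[0],d[1])))
print("tray top outer",cast("wrist",[(418.8,164),(421,166.5),(469.5,165.3)],51,I))
print("left rim", cast("wrist",[(390+27.5,140+24),(390+17.5,140+95)],28,I),"right rim inner/outer",cast("wrist",[(390+71,140+28),(390+56,140+132)],28,I))
print("bearing",cast("wrist",(328.2,172),15,I))
```

```text
cream [[428.6459973459645, 51.03845117161981], [482.73923297741186, 56.97239803892697], [493.9753417802345, -30.071753019724326], [440.8728418302784, -38.06674967407514]] [461.6  10. ] [np.float64(89.94016090598923), np.float64(54.41773485274183), np.float64(87.76636243202844), np.float64(53.70098204351731)]
7.5870923729782485
tray top outer [[577.  156.8  51. ]
 [580.8 153.1  51. ]
 [661.9 157.5  51. ]]
left rim [[582.8 152.5  28. ]
 [577.1  34.5  28. ]] right rim inner/outer [[659.  148.4  28. ]
 [660.5 -40.8  28. ]]
bearing [[445.6 135.4  15. ]]
```

>>> move_arm:
  commands:
    - [[4.5,-2.5,1],[0,0,0],1]
    - [[4.5,-2.5,1],[0,0,0],1]
    - [[4.5,-2.5,1],[0,0,0],1]
    - [[4.5,-2.5,1],[0,0,0],1]
    - [[0,0,0],[0,0,0],1]
    - [[0,0,0],[0,0,0],1]

```text
t: 2.2
eef_pos: [599.9, 58.7, 347.7]
tcp_rot: [-3.14, -0.0, 1.576]
ft_force: [-0.7, 0.5, -0.1]
opening: 0.998
grip_force: 0.0
```

Run:
```python
from h import *
import json
s=state();i=camera_info("wrist");m=read_camera("wrist")
json.dump({k:np.array(i[k]).tolist() for k in i if k in("K","cam_to_world")},open("w2.json","w"))
cv2.imwrite("pics/w2.png",m); print(s["t"],s["eef_pos"],np.round(i["cam_to_world"],2)[:3,3])
cv2.imwrite("pics/w2c.png",cv2.resize(m[100:280,230:430],(800,600),interpolation=2)[:, :])
```

```text
2.2 [599.94409364  58.74850678 347.69903831] [600.93 141.42 518.18]
```

View pics/w2c.png

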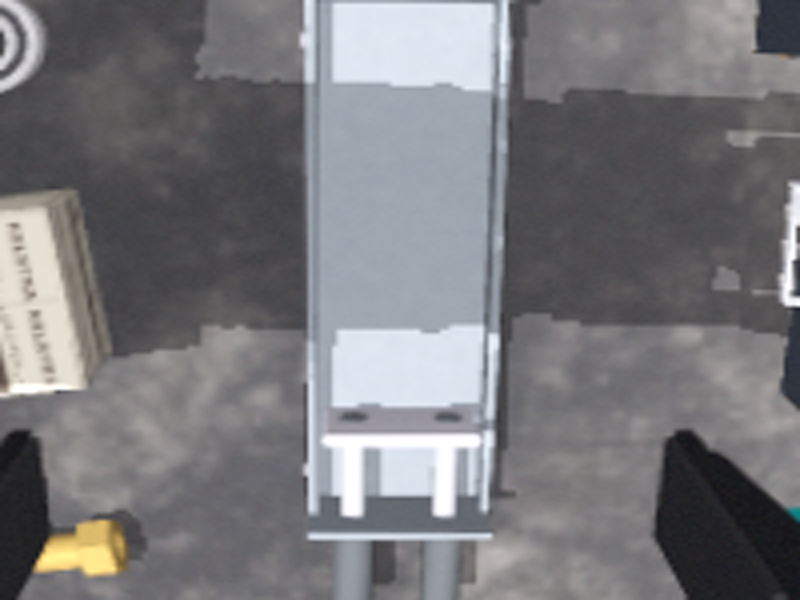

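Run:
```python
from h import *
import json
np.set_printoptions(precision=1,suppress=True)
I=json.load(open("w2.json"))
f=lambda x,y:(230+x/4,100+y/3.3333)
print("plate",cast("wrist",[f(323,435),f(481,435)],50,I))
print("rimL",cast("wrist",[f(306,60),f(308,250),f(309,480)],28,I)); print("rimR",cast("wrist",[f(509,60),f(504,250),f(490,480)],28,I))
print("end wall -y top outer",cast("wrist",[f(308,536),f(492,536)],51,I))
m=cv2.imread("pics/w2.png"); print(m[60:110,330].mean(1).astype(int))
```

```text
plate [[589.5 -56.3  50. ]
 [654.4 -56.   50. ]]
rimL [[582.3 123.7  28. ]
 [583.   31.6  28. ]
 [582.7 -91.3  28. ]]
rimR [[662.1 124.7  28. ]
 [662.7  32.3  28. ]
 [662.  -91.1  28. ]]
end wall -y top outer [[ 582.9 -112.3   51. ]
 [ 661.6 -112.2   51. ]]
[ 68  71  71  71  67  70  72  70  70  72  68  69  49  25  29  50  96 119
 124 124 126 128 130 131 134 133 128 128 130 132 135 136 136 136 138 137
 167 212 218 163 174 230 230 230 230 229 230 231 231 232]
```

Tray centre is (622, 37) with yaw about 0; rim width 80 and plate width 65 agree with the sizes given. The cream carton measures 90 long, so it is the long one; the yellow one is the short. Order from the wall: filter, short carton, then the long carton tilted in last. First the filter.

>>> move_arm:
  commands:
    - [[-2.37,3.18,-2.6],[0,0,0],1]
    - [[-2.37,3.18,-2.6],[0,0,0],1]
    - [[-2.37,3.18,-2.6],[0,0,0],1]
    - [[-2.37,3.18,-2.6],[0,0,0],1]
    - [[-2.37,3.18,-2.6],[0,0,0],1]
    - [[-2.37,3.18,-2.6],[0,0,0],1]
    - [[-2.37,3.18,-2.6],[0,0,-0.3],1]
    - [[0,0,0],[0,0,0],1]
    - [[0,0,0],[0,0,0],1]

```text
t: 3.15
eef_pos: [432.5, 281.4, 167.1]
tcp_rot: [-3.141, 0.0, 1.573]
ft_force: [0.3, -0.7, 0.1]
opening: 1.004
grip_force: 0.0
```

>>> move_arm:
  commands:
    - [[0.18,0,-4],[0,0,0],1]
    - [[0,0,-4],[0,0,0],1]
    - [[0,0,-3],[0,0,0],1]
    - [[0,0,-2.2],[0,0,0],1]
    - [[0,0,0],[0,0,0],1]
    - [[0,0,0],[0,0,0],0]
    - [[0,0,0],[0,0,0],0]
    - [[0,0,0],[0,0,0],0]
    - [[0,0,0],[0,0,0],0]
    - [[0,0,0],[0,0,0],0]

```text
t: 4.15
eef_pos: [435.7, 280.2, 35.6]
tcp_rot: [3.142, -0.0, 1.569]
ft_force: [-3.3, -0.8, 9.0]
opening: 0.693
grip_force: 30.0
```

>>> move_arm:
  commands:
    - [[0,0,4],[0,0,0],0]
    - [[0,0,4],[0,0,0],0]
    - [[2,-1.7,1],[0,0,0],0]
    - [[3.6,-3.2,0],[0,0,0],0]
    - [[3.6,-3.2,0],[0,0,0],0]
    - [[3.6,-3.2,0],[0,0,0],0]
    - [[3.6,-3.2,0],[0,0,0],0]
    - [[2.26,-1.9,0],[0,0,0],0]
    - [[0,0,0],[0,0,0],0]
    - [[0,0,0],[0,0,0],0]

```text
t: 5.15
eef_pos: [622.3, 115.7, 124.1]
tcp_rot: [-3.14, 0.0, 1.568]
ft_force: [-0.2, 0.4, -5.2]
opening: 0.691
grip_force: 30.0
```

>>> move_arm:
  commands:
    - [[0,0,-4],[0,0,0],0]
    - [[0,0,-2.5],[0,0,0],0]
    - [[0,0,-1],[0,0,0],0]
    - [[0,0,-0.5],[0,0,0],0]
    - [[0,0,-0.3],[0,0,0],0]
    - [[0,0,0],[0,0,0],0]

```text
t: 5.75
eef_pos: [622.9, 116.5, 42.6]
tcp_rot: [3.14, -0.0, 1.569]
ft_force: [0.6, -0.3, -4.2]
opening: 0.691
grip_force: 30.0
```

>>> move_arm:
  commands:
    - [[0,0,-0.12],[0,0,0],0]
    - [[0,0,0],[0,0,0],1]
    - [[0,0,0],[0,0,0],1]
    - [[0,0,0],[0,0,0],1]
    - [[0,0,4],[0,0,0],1]
    - [[0,0,5],[0,0,0],1]
    - [[-1,-3,3.5],[0,0,0],1]
    - [[-2,-4.2,1],[0,0,1.5],1]
    - [[-2,-4.2,1],[0,0,2],1]
    - [[-2,-4.2,1],[0,0,2.5],1]

```text
t: 6.75
eef_pos: [551.7, -41.0, 196.5]
tcp_rot: [3.141, 0.0, 1.676]
ft_force: [0.1, -0.8, -0.9]
opening: 1.002
grip_force: 0.0
```

>>> move_arm:
  commands:
    - [[-2,-4.2,1],[0,0,3],1]
    - [[-2,-4.2,1],[0,0,3],1]
    - [[-2,-4.2,1],[0,0,3],1]
    - [[-2,-4.2,1],[0,0,3],1]
    - [[-2,-4.2,1],[0,0,2],1]
    - [[0,0,0],[0,0,0],1]
    - [[0,0,0],[0,0,0],1]

```text
t: 7.45
eef_pos: [452.2, -250.5, 245.9]
tcp_rot: [3.141, 0.0, 1.915]
ft_force: [-0.5, 0.9, -1.0]
opening: 0.999
grip_force: 0.0
```

Run:
```python
from h import *
import json
s=state();i=camera_info("wrist");m=read_camera("wrist")
json.dump({k:np.array(i[k]).tolist() for k in i if k in("K","cam_to_world")},open("w3.json","w"))
cv2.imwrite("pics/w3.png",m); print(s["t"],s["eef_pos"],s["tcp_rot"],s["joints"])
```

```text
7.45 [ 452.21385504 -250.49599668  245.91278136] [3.14097802e+00 4.88320610e-04 1.91543775e+00] [-6.33807583e-01  3.03435505e-01  1.77930957e+00  2.72295951e-04
  1.05809932e+00 -9.78582639e-01]
```

View pics/w3.png

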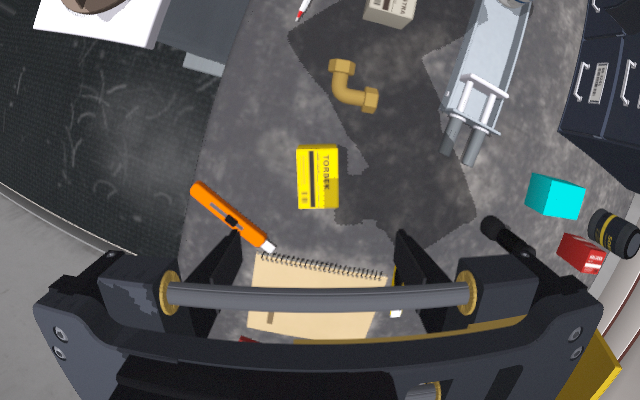

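The yellow carton fills (297..340, 145..210), nearly square to the gripper.

Run:
```python
from h import *
import json
I=json.load(open("w3.json")); m=cv2.imread("pics/w3.png"); H=cv2.cvtColor(m,cv2.COLOR_BGR2HSV)
k=((H[...,0]>18)&(H[...,0]<36)&(H[...,1]>120)&(H[...,2]>150)).astype(np.uint8)*255; q=np.zeros_like(k); q[135:220,285:350]=k[135:220,285:350]
c=np.vstack(cv2.findContours(q,cv2.RETR_EXTERNAL,cv2.CHAIN_APPROX_NONE)[0])[:,0].astype(float)
print(cv2.minAreaRect(c.astype(np.float32)),cv2.minAreaRect(cast("wrist",c,50,I)[:,:2].astype(np.float32)))
```

```text
((317.1995544433594, 176.78622436523438), (62.85919952392578, 41.6993522644043), 88.02507019042969) ((453.5055847167969, -252.9200439453125), (50.534515380859375, 78.68093872070312), 21.111459732055664)
```

>>> move_arm:
  commands:
    - [[0.19,-0.41,-4.5],[0,0,1.4],1]
    - [[0,0,-4.5],[0,0,0],1]
    - [[0,0,-4.5],[0,0,0],1]
    - [[0,0,-4],[0,0,0],1]
    - [[0,0,-3],[0,0,0],1]
    - [[0,0,-1.4],[0,0,0],1]
    - [[0,0,0],[0,0,0],0]
    - [[0,0,0],[0,0,0],0]
    - [[0,0,0],[0,0,0],0]
    - [[0,0,0],[0,0,0],0]

```text
t: 8.5
eef_pos: [455.1, -253.8, 27.6]
tcp_rot: [3.141, 0.002, 1.943]
ft_force: [-0.1, 0.1, -0.1]
opening: 0.719
grip_force: 0.0
```

>>> move_arm:
  commands:
    - [[0,0,0],[0,0,0],0]
    - [[0,0,0],[0,0,0],0]
    - [[0,0,0],[0,0,0],0]
    - [[0,0,4],[0,0,0],0]
    - [[0,0,4.3],[0,0,0],0]
    - [[2.09,3.72,0],[0,0,-2.67],0]
    - [[2.09,3.72,0],[0,0,-2.67],0]
    - [[2.09,3.72,0],[0,0,-2.67],0]
    - [[2.09,3.72,0],[0,0,-2.67],0]
    - [[2.09,3.72,0],[0,0,-2.67],0]

```text
t: 9.5
eef_pos: [559.6, -66.3, 109.7]
tcp_rot: [3.141, 0.0, 1.707]
ft_force: [0.8, -0.5, -1.5]
opening: 0.522
grip_force: 30.0
```

>>> move_arm:
  commands:
    - [[2.09,3.72,0],[0,0,-2.67],0]
    - [[2.09,3.72,0],[0,0,-2.67],0]
    - [[2.09,3.72,0],[0,0,-2.67],0]
    - [[0,0,0],[0,0,0],0]
    - [[0,0,0],[0,0,0],0]

```text
t: 10.0
eef_pos: [621.5, 44.5, 109.2]
tcp_rot: [-3.141, 0.0, 1.572]
ft_force: [0.8, -0.2, 0.3]
opening: 0.525
grip_force: 30.0
```

Run:
```python
from h import *
import json
s=state();i=camera_info("wrist");m=read_camera("wrist")
json.dump({k:np.array(i[k]).tolist() for k in i if k in("K","cam_to_world")},open("w4.json","w"))
cv2.imwrite("pics/w4.png",m); cv2.imwrite("pics/w4c.png",cv2.resize(m[60:300,200:440],(600,600)))
print(s["t"],s["eef_pos"],s["tcp_rot"],s["opening"])
```

```text
10.0 [621.49175628  44.49863612 109.15709835] [-3.14088552e+00  3.95876651e-05  1.57184188e+00] 0.5253604137813113
```

View pics/w4c.png

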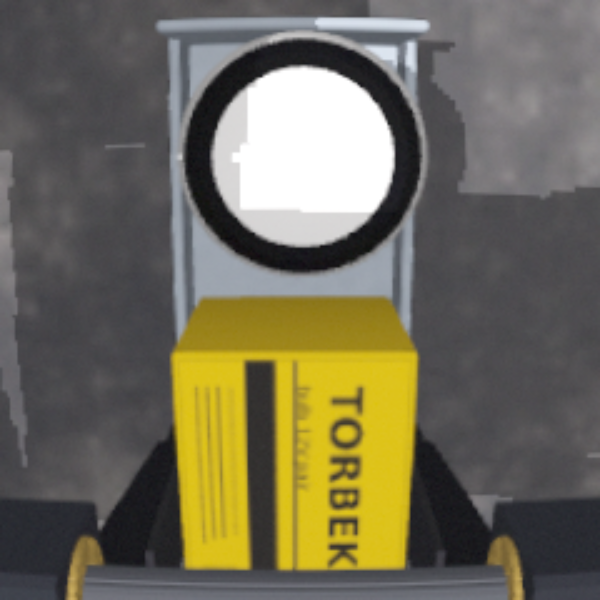

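The filter stands upright against the end wall, centred at (321,121). The carton hangs square; its +y top edge is at row ≈201. Working out the gap:

Run:
```python
from h import *
import json
I=json.load(open("w4.json"))
print(cast("wrist",[(269.2,200.8),(366.4,200.8)],131.6,I)); print("filter",cast("wrist",[(321.2,121.2),(321.2,60+270/2.5),(321.2,60+35/2.5)],95,I))
```

```text
[[597.98019722  80.73240135 131.6       ]
 [647.06724002  80.82603483 131.6       ]]
filter [[624.44081693 118.55411932  95.        ]
 [624.53931075  90.17812847  95.        ]
 [624.37590977 146.76942072  95.        ]]
```

>>> move_arm:
  commands:
    - [[0.05,0.2,-3.5],[0,0,0],0]
    - [[0,0,-2.5],[0,0,0],0]
    - [[0,0,-1],[0,0,0],0]
    - [[0,0,-0.5],[0,0,0],0]
    - [[0,0,-0.2],[0,0,0],0]
    - [[0,0,0],[0,0,0],0]

```text
t: 10.65
eef_pos: [622.7, 45.4, 33.6]
tcp_rot: [3.14, 0.0, 1.569]
ft_force: [0.1, -0.1, 0.3]
opening: 0.521
grip_force: 30.0
```

>>> move_arm:
  commands:
    - [[0,0,-0.1],[0,0,0],0.8]
    - [[0,0,0],[0,0,0],0.8]
    - [[0,0,0],[0,0,0],0.9]
    - [[0,0,4.5],[0,0,0],1]
    - [[0,0,4.5],[0,0,0],1]
    - [[-4,-0.9,2],[0,0,2],1]
    - [[-4,-0.9,2],[0,0,2],1]
    - [[-4,-0.9,0],[0,0,2],1]
    - [[-4.1,-0.9,0],[0,0,1.7],1]
    - [[0,0,0],[0,0,0],1]

```text
t: 11.65
eef_pos: [456.9, 9.6, 162.0]
tcp_rot: [-3.14, -0.0, 1.705]
ft_force: [1.0, 0.5, -0.1]
opening: 1.001
grip_force: 0.0
```

Run:
```python
from h import *
import json
s=state();i=camera_info("wrist");m=read_camera("wrist")
json.dump({k:np.array(i[k]).tolist() for k in i if k in("K","cam_to_world")},open("w5.json","w"))
cv2.imwrite("pics/w5.png",m); print(s["t"],s["eef_pos"],s["tcp_rot"])
H=cv2.cvtColor(m,cv2.COLOR_BGR2HSV);g=cv2.cvtColor(m,cv2.COLOR_BGR2GRAY)
k=((H[...,0]<40)&(H[...,1]>15)&(H[...,1]<110)&(g>110)).astype(np.uint8)*255; k[:,:240]=0;k[:,400:]=0;k[290:]=0
k=cv2.morphologyEx(k,cv2.MORPH_CLOSE,np.ones((9,9)))
c=max(cv2.findContours(k,0,1)[0],key=cv2.contourArea)[:,0].astype(np.float32)
p=cv2.approxPolyDP(c,3,True)[:,0]; print(p.tolist()); print(np.round(cast("wrist",p,55)[:,:2]).tolist())
print("predicted top center px?")
```

```text
11.65 [456.87396831   9.57098522 162.03035831] [-3.13960764e+00 -4.09699792e-04  1.70474930e+00]
[[295.0, 142.0], [291.0, 148.0], [293.0, 238.0], [349.0, 238.0], [351.0, 148.0], [345.0, 142.0]]
[[434.0, 57.0], [431.0, 52.0], [442.0, -36.0], [497.0, -29.0], [485.0, 59.0], [478.0, 63.0]]
predicted top center px?
```

>>> move_arm:
  commands:
    - [[0.66,0.14,-3.5],[0,0,0],1]
    - [[0,0,-4],[0,0,0],1]
    - [[0,0,-3.5],[0,0,0],1]
    - [[0,0,-2.3],[0,0,0],1]
    - [[0,0,0],[0,0,0],0]
    - [[0,0,0],[0,0,0],0]
    - [[0,0,0],[0,0,0],0]
    - [[0,0,0],[0,0,0],0]
    - [[0,0,0],[0,0,0],0]
    - [[0,0,0],[0,0,0],0]

```text
t: 12.7
eef_pos: [467.9, 11.2, 29.3]
tcp_rot: [3.141, 0.0, 1.704]
ft_force: [-4.6, -0.8, 9.6]
opening: 0.577
grip_force: 30.0
```

>>> move_arm:
  commands:
    - [[0,0,3],[0,0,0],0]
    - [[0,0,4],[0,0,-3.8],0]
    - [[0,0,4],[0,0,-3.8],0]
    - [[3.1,-0.56,0],[6,0,0],0]
    - [[3.1,-0.56,0],[6,0,0],0]
    - [[3.1,-0.56,0],[6,0,0],0]
    - [[3.1,-0.56,0],[6,0,0],0]
    - [[3.1,-0.56,0],[6,0,0],0]
    - [[0,0,0],[0,0,0],0]
    - [[0,0,0],[0,0,0],0]

```text
t: 13.7
eef_pos: [622.7, -17.4, 137.7]
tcp_rot: [-3.141, -0.523, 1.57]
ft_force: [-0.2, 0.4, -2.1]
opening: 0.582
grip_force: 30.0
```

Run:
```python
from h import *
from scipy.spatial.transform import Rotation as R
s=state(); print(s["t"],s["eef_pos"],np.round(R.from_euler("xyz",s["tcp_rot"]).as_matrix(),3),s["joints"],s["ft_force"],s["opening"])
cv2.imwrite("pics/s6.png",read_camera("side"))
```

```text
13.7 [622.68598858 -17.44989672 137.70975634] [[ 0.001  1.    -0.001]
 [ 0.866 -0.     0.5  ]
 [ 0.5   -0.001 -0.866]] [-0.34420891  0.63678037  1.62547235  0.54514215  1.13505452 -0.64264544] [-0.15137816  0.36360871 -2.12011329] 0.582276835116874
```

>>> move_arm:
  commands:
    - [[0,0,-3],[0,0,0],0]
    - [[0,0,-1.5],[0,0,0],0]
    - [[0,0,-0.7],[0,0,0],0]
    - [[0,0,-0.4],[0,0,0],0]
    - [[0,0,0],[0,0,0],0]
    - [[0,0,0],[0,0,0],0]

```text
t: 14.35
eef_pos: [623.1, -16.8, 83.3]
tcp_rot: [3.14, -0.523, 1.572]
ft_force: [-0.1, -0.1, -0.8]
opening: 0.576
grip_force: 30.0
```

>>> move_arm:
  commands:
    - [[0,-0.66,-0.15],[0,0,0],0]
    - [[0,-0.66,-0.15],[0,0,0],0]
    - [[0,-0.66,-0.15],[0,0,0],0]
    - [[0,-0.66,-0.15],[0,0,0],0]
    - [[0,-0.66,-0.15],[0,0,0],0]
    - [[0,0,0],[0,0,0],0]
    - [[0,0,0],[0,0,0],0]

```text
t: 15.05
eef_pos: [623.5, -48.4, 77.6]
tcp_rot: [3.139, -0.528, 1.572]
ft_force: [0.7, 12.9, 14.3]
opening: 0.576
grip_force: 30.0
```

Run:
```python
from h import *
s=state(); print(s["eef_pos"],s["ft_force"],s["moment"]); m=read_camera("side"); cv2.imwrite("pics/s7.png",m)
w=read_camera("wrist"); cv2.imwrite("pics/w7.png",w)
a=cv2.resize(m[150:250,265:375],(440,400),interpolation=2); b=cv2.resize(w[60:300,220:420],(333,400))
cv2.imwrite("pics/c7.png",np.hstack([a,b]))
```

```text
[623.48155058 -48.41047706  77.5703883 ] [ 0.71138565 12.89652794 14.26261951] [ 2.86321984 -0.08794572 -0.02072287]
```

>>> move_arm:
  commands:
    - [[0,0,-0.27],[-5,0,0],0]
    - [[0,0.05,-0.27],[-5,0,0],0]
    - [[0,0.1,-0.27],[-5,0,0],0]
    - [[0,0,0],[0,0,0],0]

```text
t: 15.55
eef_pos: [623.2, -45.4, 68.1]
tcp_rot: [3.14, -0.262, 1.573]
ft_force: [2.8, 13.2, 1.9]
opening: 0.577
grip_force: 30.0
```

>>> move_arm:
  commands:
    - [[0,0.15,-0.35],[-5,0,0],0]
    - [[0,0.2,-0.35],[-5,0,0],0]
    - [[0,0.2,-0.35],[-5,0,0],0]
    - [[0,0,0],[0,0,0],0]

```text
t: 15.95
eef_pos: [623.2, -39.9, 57.2]
tcp_rot: [3.14, 0.001, 1.573]
ft_force: [-0.4, 11.6, 6.6]
opening: 0.579
grip_force: 30.0
```

Run:
```python
from h import *
import json
s=state(); print(s["t"],s["eef_pos"],s["tcp_rot"],s["ft_force"],s["opening"]); m=read_camera("side")
i=camera_info("wrist"); w=read_camera("wrist"); cv2.imwrite("pics/w8.png",w)
json.dump({k:np.array(i[k]).tolist() for k in i if k in("K","cam_to_world")},open("w8.json","w"))
cv2.imwrite("pics/s8.png",m)
a=cv2.resize(m[150:250,265:375],(440,400),interpolation=2); b=cv2.resize(w[60:300,220:420],(333,400))
cv2.imwrite("pics/c8.png",np.hstack([a,b]))
```

```text
15.95 [623.15439757 -39.91373822  57.22374255] [3.14043450e+00 9.98567544e-04 1.57332059e+00] [-0.43704617 11.56060896  6.59139526] 0.579083360693448
```

View pics/c8.png

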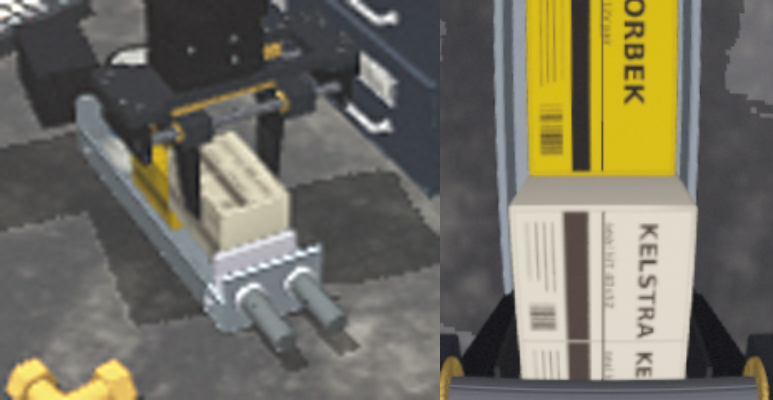

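The picture shows the long carton upright and square, between the yellow carton and the pushed-back plate. Checking the edge clearance in numbers:

Run:
```python
from h import *
import json
I=json.load(open("w8.json")); f=lambda x,y:(220+(x-440)*.6,60+y*.6)
print("cream top +y edge",cast("wrist",[f(511,207),f(694,207)],83,I)); print("cream bottom edge / yellow vis limit at z28,z56",cast("wrist",f(600,177),28,I),cast("wrist",f(600,177),56,I))
```

```text
cream top +y edge [[597.20672093   5.33880475  83.        ]
 [650.74692154   5.46352654  83.        ]]
cream bottom edge / yellow vis limit at z28,z56 [[622.98400806   3.53781431  28.        ]] [[623.11669455   8.95038869  56.        ]]
```

>>> move_arm:
  commands:
    - [[0,-0.1,-0.6],[0,0,0],0]
    - [[0,0,-0.6],[0,0,0],0]
    - [[0,0,-0.6],[0,0,0],0]
    - [[0,0,-0.4],[0,0,0],0]
    - [[0,0,0],[0,0,0],0]

```text
t: 16.55
eef_pos: [623.3, -42.8, 35.1]
tcp_rot: [3.14, -0.001, 1.571]
ft_force: [1.8, 12.2, 0.5]
opening: 0.578
grip_force: 30.0
```

>>> move_arm:
  commands:
    - [[0,0.2,-0.1],[0,0,0],0]
    - [[0,0.2,0],[0,0,0],0]
    - [[0,0.1,0],[0,0,0],0.8]
    - [[0,0,0],[0,0,0],0.8]
    - [[0,0,0],[0,0,0],0.8]
    - [[0,0,4],[0,0,0],0.6]
    - [[0,0,4],[0,0,0],0]
    - [[0,0,0],[0,0,0],0]
    - [[0,0,0],[0,0,0],0]
    - [[0,0,0],[0,0,0],0]

```text
t: 17.55
eef_pos: [622.2, -38.9, 112.4]
tcp_rot: [-3.14, -0.0, 1.571]
ft_force: [-1.1, 0.2, -0.4]
opening: 0.439
grip_force: 0.0
```

>>> move_arm:
  commands:
    - [[0,0.5,-3],[0,0,0],0]
    - [[0,0,-0.8],[0,0,0],0]
    - [[0,0,-0.4],[0,0,0],0]
    - [[0,0,-0.4],[0,0,0],0]
    - [[0,0,-0.3],[0,0,0],0]
    - [[0,0,-0.3],[0,0,0],0]
    - [[0,0,0],[0,0,0],0]

```text
t: 18.25
eef_pos: [622.9, -33.9, 61.6]
tcp_rot: [3.141, 0.0, 1.571]
ft_force: [-0.4, 0.3, 0.5]
opening: 0.004
grip_force: 0.0
```

>>> move_arm:
  commands:
    - [[0,0,-0.2],[0,0,0],0]
    - [[0,0,-0.2],[0,0,0],0]
    - [[0,0,0],[0,0,0],0]

```text
t: 18.55
eef_pos: [623.1, -33.9, 61.2]
tcp_rot: [3.139, 0.001, 1.572]
ft_force: [-12.2, 0.8, 34.4]
opening: 0.005
grip_force: 16.9
```

Long carton seated: its top is at 61 and the press force is 34 N. Now press the short one, whose top should be at 56.

>>> move_arm:
  commands:
    - [[0,0,2],[0,0,0],0]
    - [[0,4,0],[0,0,0],0]
    - [[0,4.3,-0.5],[0,0,0],0]
    - [[0,0,-1],[0,0,0],0]
    - [[0,0,-0.5],[0,0,0],0]
    - [[0,0,-0.3],[0,0,0],0]
    - [[0,0,-0.3],[0,0,0],0]
    - [[0,0,-0.2],[0,0,0],0]
    - [[0,0,0],[0,0,0],0]

```text
t: 19.45
eef_pos: [622.8, 49.5, 56.0]
tcp_rot: [3.139, -0.002, 1.57]
ft_force: [-23.2, 9.6, 67.6]
opening: 0.002
grip_force: 33.8
```

>>> move_arm:
  commands:
    - [[0,0,3],[0,0,0],0]
    - [[0,0,3],[0,0,0],0]
    - [[0,3.5,0],[0,0,0],0]
    - [[0,3.5,-0.5],[0,0,0],0]
    - [[0,0,-0.8],[0,0,0],0]
    - [[0,0,-0.3],[0,0,0],0]
    - [[0,0,-0.3],[0,0,0],0]
    - [[0,0,-0.2],[0,0,0],0]
    - [[0,0,0],[0,0,0],0]

```text
t: 20.35
eef_pos: [623.5, 119.3, 94.2]
tcp_rot: [3.137, -0.003, 1.57]
ft_force: [-17.4, 11.1, 55.4]
opening: 0.007
grip_force: 27.1
```

>>> move_arm:
  commands:
    - [[0,0,3],[0,0,0],0]
    - [[0,0,4],[0,0,0],0.5]
    - [[0,-2,4.4],[0,0,0],1]
    - [[0,-2,4.4],[0,0,0],1]
    - [[0,-2,4.4],[0,0,0],1]
    - [[0,-2,3],[0,0,0],1]
    - [[0,0,0],[0,0,0],1]
    - [[0,0,0],[0,0,0],1]

```text
t: 21.15
eef_pos: [622.7, 37.4, 320.2]
tcp_rot: [3.142, 0.0, 1.569]
ft_force: [-0.2, -0.6, -0.7]
opening: 0.537
grip_force: 0.0
```

Run:
```python
from h import *
s=state(); i=camera_info("wrist"); w=read_camera("wrist"); cv2.imwrite("pics/w9.png",w)
print(s["t"],s["eef_pos"],s["ft_force"])
H=cv2.cvtColor(w,cv2.COLOR_BGR2HSV); g=cv2.cvtColor(w,cv2.COLOR_BGR2GRAY)
roi=np.zeros_like(g); roi[60:275,285:375]=1
for n,k,z in(("yellow",(H[...,0]>18)&(H[...,0]<36)&(H[...,1]>120)&(H[...,2]>100),56),("cream",(H[...,0]<40)&(H[...,1]>12)&(H[...,1]<100)&(g>90),61)):
    k=cv2.morphologyEx((k&(roi>0)).astype(np.uint8)*255,cv2.MORPH_CLOSE,np.ones((9,9)))
    c=max(cv2.findContours(k,0,1)[0],key=cv2.contourArea)[:,0].astype(float)
    print(n,cv2.minAreaRect(cast("wrist",c,z,i)[:,:2].astype(np.float32)),c.min(0),c.max(0))
c=330; print([(r,int(g[r,c])) for r in range(215,275)])
for r in (230,240,250,260): print(r,cast("wrist",(c,r),50,i)[0][1])
```

```text
21.15 [622.71172431  37.38333439 320.20855081] [-0.17810471 -0.64358933 -0.68824186]
yellow ((623.3189697265625, 51.970542907714844), (76.42893981933594, 49.563194274902344), 89.83680725097656) [300. 128.] [335. 181.]
cream ((624.0847778320312, -10.742134094238281), (129.5041961669922, 54.845008850097656), 89.97949981689453) [299. 154.] [337. 239.]
[(215, 255), (216, 255), (217, 255), (218, 255), (219, 255), (220, 255), (221, 255), (222, 255), (223, 255), (224, 255), (225, 255), (226, 255), (227, 255), (228, 255), (229, 255), (230, 255), (231, 255), (232, 255), (233, 255), (234, 255), (235, 255), (236, 255), (237, 255), (238, 255), (239, 255), (240, 255), (241, 255), (242, 254), (243, 254), (244, 254), (245, 253), (246, 252), (247, 252), (248, 252), (249, 252), (250, 246), (251, 137), (252, 110), (253, 111), (254, 112), (255, 148), (256, 197), (257, 234), (258, 174), (259, 155), (260, 155), (261, 154), (262, 153), (263, 154), (264, 154), (265, 152), (266, 153), (267, 153), (268, 153), (269, 152), (270, 150), (271, 150), (272, 151), (273, 150), (274, 149)]
230 -65.28118719248174
240 -82.27260356563046
250 -99.77586119470995
260 -117.85272301303964
```

Yellow and cream are both square (within 0.2°), near the middle line, and in a tight row. The far end is where the plate should read about 20–22 mm. Handing in.

```bash
python3 -c "
from cell import *
print(env.job_done())"
```

```text
the job is handed in; nothing more can be done
None
```

The filter, the short carton and the long carton stand upright in one tight row in the tray, each pressed down, with the spring plate held back about 20–22 mm by camera; the job was handed in at about 21 s and gave no verdict.

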